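Stopper the solvent and hold the lens over the medal

ROBOT

A 6-joint arm with a two-finger parallel gripper is mounted at the origin on the work surface. World frame = base frame: x ahead of the robot, y to its left, z up, the work surface at z = 0. Lengths are in m, angles in degrees, forces in N, time in s.
With the tool pointing down it reaches from about 0.275 to 0.875 m from the base axis. Payload 12.5 kg.
Tool frame: the origin (TCP) lies on the mounting face of the last link; the fingertips stand 173 mm ahead of it and the grasp point (between the pads) lies 155 mm ahead of it; z points along the fingers, y is the line along which they close (so a half turn about z gives the same grasp; the last joint's range is limited). The gripper opens to 85 mm and grips with 20 to 120 N. Pads are 22 mm wide; open, the fingers measure 114 mm over their backs; the gripper's body (76 mm by 85 mm) begins 54 mm behind the grasp point. The pads swing forward as they close: fully open they stand 13 mm farther back than shut.
Start: joints at [-78.988, 20.094, 94.641, -0, 65.266, -4.847], TCP at [0.15, -0.529, 0.405] pointing down, gripper open.
Joint ranges: [-157.81, 157.81], [-45, 120.19], [0.68, 151.7], [-89.99, 269.99], [4.06, 180], [-164.3, 164.3]. Speed limits (degrees/s): [127.2, 127.2, 159.86, 180, 180, 180].

INTERFACE

Orientations are given as [roll, pitch, yaw] about the fixed x, y, z axes, in that order (R = Rz(yaw) Ry(pitch) Rx(roll)).
In Python, from plant import manip gives the robot as it stands.
- The arm moves only by the tool move_arm, never from a script. Its argument "deltas" is a list of rows, each an object with "dp": the shift along the tool's x, y, z normalised to -1 to 1, where 1 is 30 mm, a list of three; "angular": the turn, a rotation vector about the tool's x, y, z normalised to -1 to 1, where 1 is 4 degrees, a list of three; "claw": the closure, from -1 (fully open) to 1 (shut). In form: [{"dp": [x, y, z], "angular": [wx, wy, wz], "claw": claw}, ...]. A call has 1 to 20 rows; each row shifts and turns the commanded pose from where the row before left it, along the tool's axes as they then stand; what a row does not reach is not made up. A row lasts 1/8 s, in which the tool goes at most 62.5 mm and 10.7 degrees, less where a joint would pass 70% of its speed; a pose out of reach is approached as far as the arm can. A call with a number of a shift or a turn outside -1 to 1 is refused whole. A call with a gripper value outside its range is refused whole. The fingers move at their own pace and stop on an object; "newtons" is the grip in N (left out, the last holds). Time passes only in rows, so rows that do not move let the fingers close. It gives the time, the measured TCP pose, the force, the opening and the grip force at its end, in the units of the state.
- manip.sense(): the state, without advancing time (a new reading comes with each control period).
- manip.get_image(name): name is "side" or "top"; returns the picture (384x512x3 uint8, red, green, blue); there is no depth.
- manip.camera_params(name): a dict with "K" (3x3 intrinsics, pixels), "T" (4x4, takes a point from camera to world coordinates). Camera axes: x right, y up, looking along -z (the intrinsics and any distortion apply to the point x, -y, -z); pixel columns grow to the right and rows downward; lengths in m; the calibration is good to about 2 mm. A picture is of the moment at which its call begins. camera_params takes no time and is no camera call.
- manip.job_done(): hands the job in; it is judged then, once.
Trained networks look in the newest picture that a camera, given by its name, has taken for a name from the list of things; names that differ only in an ending like _2 or _b are one class to them, and where a whole thing is asked for, a point or a joint stands for the part that bears it (a point fixed in the world has none). Each returns a list of dicts, best first, with "conf" (0 to 1); they miss things now and then, are a little off and sometimes report something else, mostly with a low value. They report only what shows in the picture. A call takes as long as a camera call. They do not tell look-alikes from the thing itself.
- manip.search_frame(camera, target): "point" ([column, row] in pixels, amid what is visible of it).
- manip.spot_point(camera, target): "point" ([column, row] in pixels: a listed point, or the origin of a listed thing).
The state is a dict: "clock": time; "q": joint angles; "joint_vel": joint speeds; "joint_torque": joint torques, N m; "eef_pos": TCP position; "eef_rot": TCP orientation; "contact_force": force on the tool from outside, world axes, zero at the start; "torque": the same for the moment, N m; "gripper_width": opening from 0.0 (shut) to 1.0 (fully open); "finger_force": force on a finger pad.
Only numpy, scipy, OpenCV 4.12 (cv2) and the standard library are available. Lean on these libraries where they do the work, as an engineer would, in place of code of your own. Each camera call takes 0.05 s, during which the arm holds its last target. There are 200 camera calls.

TASK

The medal on the inspection stand has just been cleaned and is to be examined. Lower the small rubber stopper upright into the neck of the amber solvent flask until its head sits fully on the rim, and let go of it; then pick up the hand lens and hold it level and still, centred over the medal, with its rim at the height of the collar on the stand's post. Finish while still holding it there, clear of the stand, and leave the medal, the collar and everything else on the table where they are.

Things in the scene. Friction and masses are not known exactly. Their poses are not given: they have to be found in the camera images.
- flask: Amber glass conical flask standing on the table, loose, 0.3 to 0.65 kg: base 86 mm across, tapering to a straight neck (from 75 to 105 mm height) of 34 mm outside and 28 mm inside diameter; open at the top, 105 mm tall. Origin: centre of its underside; z up.
- flask_mouth (a point): Centre of the flask's open mouth, level with its rim, 105 mm above its base.
- stopper: The smaller of two black rubber stoppers, standing upright on its narrow end, loose, 35 g: a tapered plug 24 mm long (18 mm across at the foot, 25 mm at the top) under a round grip head 38 mm across and 24 mm tall; 48 mm in all. Origin: centre of the plug's foot; z up through the head. Fully home, its head rests on the flask's rim.
- stopper_shoulder (a point): On the stopper's axis, at the underside of its head, 24 mm above its foot: level with flask_mouth when fully home.
- bung: The larger black rubber stopper, a bystander, too thick for the flask: plug 36 to 44 mm across, head 54 mm across, 50 mm tall, standing on its narrow end. Origin: centre of its foot. It and the small stopper may have changed places.
- gauge: Inspection stand fixed to the table: aluminium base plate 140 x 80 x 12 mm (50 mm behind to 90 mm ahead of the origin along its x, 40 mm either side) with an upright steel post, 10 mm thick, its top 202 mm above the table, at 75 mm along its x. Origin: at table height under the middle of the medal's spot (medal up to 8 mm off); x towards the post, z up.
- focus_mark (a point): Centre of the dark steel collar (24 mm across, 10 mm tall) on the stand's post, 75 mm horizontally from the medal's spot. Its height, which differs each time (100 to 160 mm above the table), marks the focal height. The collar stays by friction and could be pushed along the post.
- medal: Round brass medal 38 mm across and 5 mm thick with a small lug, lying loose on the stand's base plate. Origin: centre of its underside.
- medal_face (a point): Centre of the medal's upper face, 5 mm above its underside.
- loupe: Hand lens lying flat on the table, 75 to 155 g: dark steel rim 68 mm across, 12 mm thick, with clear glass, on a straight wooden handle 16 mm wide, 18 mm tall, flat-sided; one flat underside. Origin: on the underside at the balance point; x along the handle to the lens, z up. Handle from 75 mm behind to 23 mm ahead of the origin, then a steel neck; near edge of rim 31 mm ahead.
- lens_centre (a point): Centre of the lens, at half the thickness of its rim: 65 mm ahead of the loupe's origin along its x, 6 mm above its underside.
- can: Bystander: closed grey can, 66 mm across, 160 mm tall, towards the far left. Origin: centre of its underside.
- jar: Bystander: small closed jar, 48 mm across, 65 mm tall, far right. Origin: centre of its underside.
- cup: Bystander: small white cup, 56 mm across, 60 mm tall, near right. Origin: centre of its underside.
- brush: Bystander: wooden hand brush lying on the table near the robot, left of the middle, lying roughly crosswise. Origin: under the tool.
- driver: Bystander: black-handled screwdriver, 170 mm long, lying far right. Origin: under the tool.
- badge: Bystander: flat rectangular brass badge 50 x 36 x 5 mm, near the middle. Origin: centre of its underside.
Things that resemble listed ones, but are neither listed nor needed, are in the scene too. What is meant by the flask is not yellow, and is the smaller of those in its own colour.

How it is judged (in metres and radians):
On the way:
1. the small stopper sits fully home and upright in the flask's neck, let go, the flask standing (horizontal distance between stopper_shoulder and flask_mouth below 0.005 m and z of stopper_shoulder in the frame of flask between 0.1 and 0.108 m and angle between stopper's own z axis and vertical below 0.12 rad and angle between flask's own z axis and vertical below 0.08 rad and height (world z) of flask below 0.006 m and contact force between the fingers and stopper below 0.1 N), for 0.2 s.
At the end, for the whole second after the job is handed in: Stopper home in the standing flask (3 mm in height, 5 mm sideways, 7 degrees), free of the fingers; lens held still (under 20 mm/s, 0.2 rad/s) by the fingers, level within 7 degrees, within 10 mm of the medal's centre and 8 mm of the collar's height, touching no stand, medal, flask or stopper (all of step 1 and horizontal distance between lens_centre and medal_face below 0.01 m and z of lens_centre in the frame of focus_mark between -0.008 and 0.008 m and angle between loupe's own z axis and vertical below 0.12 rad and contact force between the fingers and loupe above 1 N and contact force between loupe and gauge below 0.2 N and contact force between loupe and flask below 0.2 N and contact force between loupe and stopper below 0.2 N and contact force between loupe and medal below 0.2 N and linear speed of loupe below 0.02 m/s and angular speed of loupe below 0.2 rad/s); the arm keeps its last pose, push and grip.
It fails at once if the medal is shifted by more than 8 mm (distance of medal_face from where it was at the start of the episode above 0.008 m).
It fails at once if the collar is pushed by more than 4 mm (distance of focus_mark from where it was at the start of the episode above 0.004 m).
It fails at once if the flask is knocked over (angle between flask's own z axis and vertical above 0.35 rad).
It fails at once if a bystander is moved by more than 30 mm (distance of any of bung, can, jar, cup, brush, driver, badge from where it was at the start of the episode above 0.03 m).
It also fails if it takes over 58 s, if anything falls off the work surface, if the arm or the gripper's body presses on something with over 40 N, if the wrist force passes 120 N, or if a joint passes its speed limit or range.

## Working session

There is one attempt and no reset: what is moved stays moved. The work goes in short steps, Python scripts to look and compute and a tool call to move; the robot and the scene stay as the last step left them, time stands still between calls to the robot, and variables do not carry over. Pictures are saved under pics/ and viewed, at most 10 in all, crops included, and the job is handed in when it is done.

Besides the shell and the picture viewer there is one more tool, called as name([rows], argument=value, ...), one row to a line, values as JSON. move_arm: Moves the arm, as the interface text tells. Its arguments: {"type":"object","properties":{"deltas":{"type":"array","items":{"type":"object","properties":{"dp":{"type":"array","items":{"type":"number","minimum":-1,"maximum":1}},"angular":{"type":"array","items":{"type":"number","minimum":-1,"maximum":1}},"claw":{"type":"number"}}}},"newtons":{"type":"number"}},"required":["deltas"]}

```bash
mkdir -p pics; ls
python3 - <<'E'
from plant import manip
import cv2
for n in ("side","top"):
    im=manip.get_image(n); cv2.imwrite(f"pics/{n}0.png",im[:,:,::-1])
    p=manip.camera_params(n); print(n,p["K"].round(1).tolist(),p["T"].round(3).tolist(),[k for k in p])
    for t in ["flask","flask_mouth","stopper","stopper_shoulder","bung","gauge","focus_mark","medal_face","loupe","lens_centre","can","jar","cup","brush","badge"]:
        print(t,[([round(float(v)) for v in d["point"]],round(d["conf"],2)) for d in manip.spot_point(n,t)][:4])
s=manip.sense();print(s)
E
```

```text
pics
side [[420.6, 0.0, 255.8], [0.0, 420.6, 203.7], [0.0, 0.0, 1.0]] [[-0.931, 0.232, -0.28, 0.171], [-0.364, -0.601, 0.711, 0.887], [-0.004, 0.765, 0.644, 0.935], [0.0, 0.0, 0.0, 1.0]] ['K', 'T']
flask [([285, 184], 0.93), ([335, 173], 0.78), ([287, 165], 0.63)]
flask_mouth [([338, 140], 0.95), ([284, 161], 0.93), ([285, 135], 0.61)]
stopper [([288, 211], 0.56), ([286, 262], 0.36)]
stopper_shoulder [([288, 205], 0.59), ([284, 261], 0.35)]
bung [([236, 209], 0.69), ([223, 311], 0.18)]
gauge [([219, 244], 0.59)]
focus_mark [([204, 208], 0.39)]
medal_face [([222, 239], 0.48), ([285, 157], 0.47)]
loupe [([222, 313], 0.66), ([149, 285], 0.55)]
lens_centre [([196, 309], 0.62)]
can [([150, 286], 0.89)]
jar [([217, 188], 0.56)]
cup [([328, 197], 0.51)]
brush [([294, 294], 0.72), ([287, 183], 0.62)]
badge [([288, 260], 0.56)]
top [[452.9, 0.0, 255.5], [0.0, 452.9, 199.0], [0.0, 0.0, 1.0]] [[0.002, 0.991, -0.132, 0.37], [-1.0, 0.002, 0.002, -0.027], [0.003, 0.132, 0.991, 1.204], [0.0, 0.0, 0.0, 1.0]] ['K', 'T']
flask [([401, 265], 0.87), ([358, 199], 0.85), ([410, 188], 0.84)]
flask_mouth [(
[... 537 characters left out ...]
4], 0.29)]
{'clock': 1.6, 'q': array([-7.89852118e+01,  2.00936623e+01,  9.46415148e+01,  1.03865649e-03,
        6.52667329e+01, -4.84734588e+00]), 'joint_vel': array([-0.07159199,  0.03968839,  0.03581809,  0.00330522,  0.10445632,
        0.11142985]), 'joint_torque': array([ 3.18148273e-05, -5.06024122e+01, -2.91644526e+01, -5.53758639e-05,
        6.83988674e-04, -1.11887135e-05]), 'eef_pos': array([ 0.15034975, -0.52903404,  0.40468695]), 'eef_rot': array([-1.79998176e+02, -1.10138992e-03,  1.58616994e+01]), 'contact_force': array([-0.54135281, -0.37054592,  0.98135668]), 'torque': array([ 0.02311829, -0.00276299, -0.00349428]), 'finger_force': 0.0, 'gripper_width': 0.9991940466927521}
```

Run:
```python
import cv2
a=cv2.imread("pics/side0.png");b=cv2.imread("pics/top0.png")
cv2.imwrite("pics/s1.png",cv2.resize(a[110:350,100:420],(800,600),interpolation=cv2.INTER_CUBIC))
cv2.imwrite("pics/t1.png",cv2.resize(b[80:320,110:430],(800,600),interpolation=cv2.INTER_CUBIC))
```

```text
(no output)
```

View pics/s1.png

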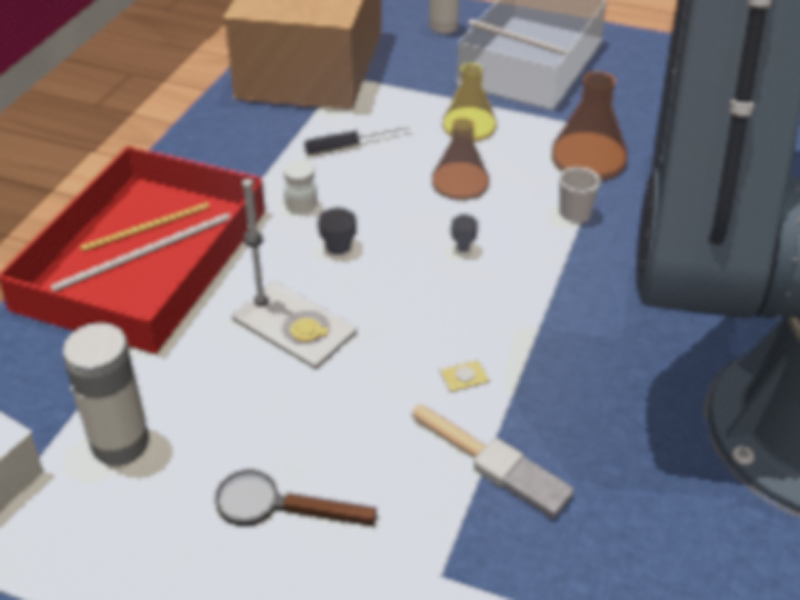

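View pics/t1.png

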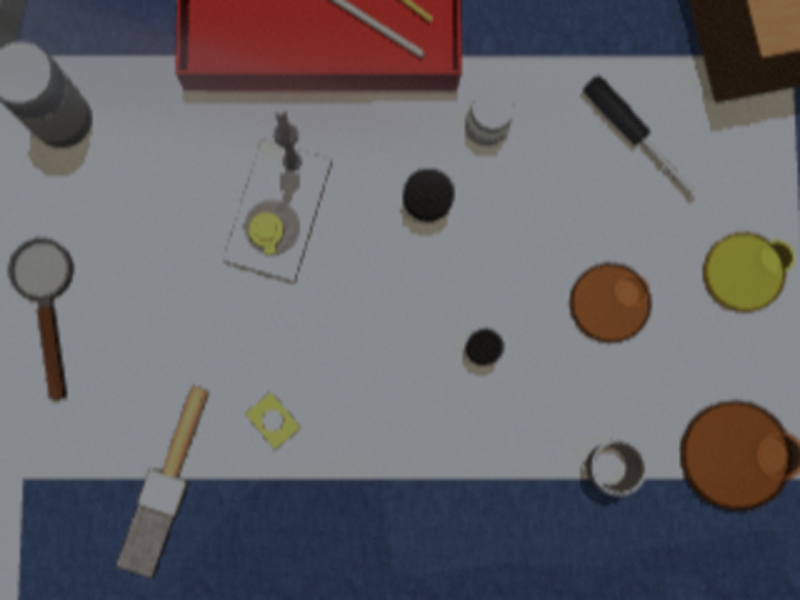

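The side view shows the small amber flask (mouth about 284,160), small stopper (286,203), collar (201,205), medal (222,241) and lens (199,309). In the top view they are at flask mouth (361,197), stopper (304,219), collar (224,133), medal (217,172) and lens (126,188).

```bash
cat > h.py <<'E'
import numpy as np, cv2
from plant import manip
C={n:manip.camera_params(n) for n in("side","top")}
def ray(n,p):
    K,T=C[n]["K"],C[n]["T"]; d=np.linalg.inv(K)@[p[0],p[1],1]; d=T[:3,:3]@(d*[1,-1,-1]); return T[:3,3],d
def proj(n,P):
    K,T=C[n]["K"],C[n]["T"]; c=(np.atleast_2d(P)-T[:3,3])@T[:3,:3]; c=c*[1,-1,-1]; u=c@K.T; return u[:,:2]/u[:,2:]
def atz(n,p,z): o,d=ray(n,p); return (o+d*(z-o[2])/d[2]).round(4)
def tri(ps,pt):
    (a,d),(b,e)=ray("side",ps),ray("top",pt)
    s=np.linalg.lstsq(np.c_[d,-e],b-a,rcond=None)[0]; p,q=a+s[0]*d,b+s[1]*e
    return ((p+q)/2).round(4),round(1e3*np.linalg.norm(p-q),1)
def blob(n,box,f,im=None):
    im=cv2.imread(f"pics/{n}0.png") if im is None else im
    x0,y0,x1,y1=box; m=f(im[y0:y1,x0:x1].astype(int)).astype(np.uint8)
    k,l,st,ce=cv2.connectedComponentsWithStats(m); i=1+st[1:,4].argmax()
    return ce[i]+[x0,y0],st[i].tolist(),np.argwhere(l==i)[:,::-1]+[x0,y0]
E
python3 - <<'E'
from h import *
for n,a,b in [("flask_mouth",(284,161),(363,198)),("shoulder",(288,205),(302,217)),("focus",(201.5,205.5),(224,133)),("medal",(221.6,241.6),(217,172)),("lens",(199,309),(126,188))]: print(n,*tri(a,b))
dark=lambda m:m.max(2)<70
for n,bx in (("top",(290,205,320,232)),("side",(275,190,298,215))):
    c,st,_=blob(n,bx,dark); print("stopper",n,c,st,atz(n,c,.036),atz(n,c,.048))
c,st,p=blob("top",(330,175,376,222),lambda m:m[:,:,2]-m[:,:,0]>50); print("flask",c,st,atz("top",c,.01),atz("top",c,0.03))
yel=lambda m:m[:,:,1]-m[:,:,0]>50
for n,bx in (("top",(205,160,232,185)),("side",(205,230,240,250))):
    c,st,_=blob(n,bx,yel); print("medal",n,c,st,atz(n,c,.017))
for n,bx in (("top",(120,198,142,242)),("side",(210,304,255,322))):
    c,st,p=blob(n,bx,lambda m:(m[:,:,2]-m[:,:,0]>25)&(m.max(2)<170)); print("handle",n,c,st,atz(n,c,.018))
    e=cv2.fitLine(p.astype(np.float32),2,0,.01,.01).ravel(); print(atz(n,e[2:]+30*e[:2],.018)-atz(n,e[2:]-30*e[:2],.018))
import cv2
a=cv2.imread("pics/side0.png")
z=[cv2.resize(a[y:y+80,x:x+80],(390,390),interpolation=cv2.INTER_CUBIC) for x,y in((170,170),(245,145))]
b=cv2.imread("pics/top0.png"); z2=[cv2.resize(b[y:y+40,x:x+80],(390,195),interpolation=cv2.INTER_CUBIC) for x,y in((190,115),(310,180))]
cv2.imwrite("pics/z.png",np.vstack([np.hstack(z),np.hstack(z2)]))
E
```

```text
flask_mouth [ 0.5249 -0.2945  0.0947] 7.5
shoulder [ 0.4728 -0.1531  0.0213] 15.8
focus [0.6786 0.0485 0.1151] 2.8
medal [0.6034 0.0741 0.0116] 2.9
lens [0.5589 0.3173 0.0048] 0.7
stopper top [303.17159763 218.55621302] [6, 7, 15, 14, 169] [ 0.4752 -0.1529  0.036 ] [ 0.4741 -0.1516  0.048 ]Traceback (most recent call last):
  File "<stdin>", line 5, in <module>
  File "h.py", line 16, in blob
    k,l,st,ce=cv2.connectedComponentsWithStats(m); i=1+st[1:,4].argmax()
                                                       ~~~~~~~~~~~~~~~^^
ValueError: attempt to get argmax of an empty sequence
```

Run:
```python
from h import *
dark=lambda m:m.max(2)<110
for n,bx in (("top",(290,205,320,232)),("side",(275,190,298,215))):
    c,st,_=blob(n,bx,dark); print("stopper",n,c,st,atz(n,c,.036),atz(n,c,.048))
c,st,p=blob("top",(330,175,376,222),lambda m:m[:,:,2]-m[:,:,0]>35); print("flask",c,st,atz("top",c,.01),atz("top",c,0.03))
yel=lambda m:m[:,:,1]-m[:,:,0]>35
for n,bx in (("top",(205,160,232,185)),("side",(205,230,240,250))):
    c,st,_=blob(n,bx,yel); print("medal",n,c,st,atz(n,c,.017))
for n,bx in (("top",(120,198,142,242)),("side",(210,304,255,322))):
    c,st,p=blob(n,bx,lambda m:(m[:,:,2]-m[:,:,0]>20)&(m.max(2)<170)); print("handle",n,c,st,atz(n,c,.014))
    e=cv2.fitLine(p.astype(np.float32),2,0,.01,.01).ravel(); print(atz(n,e[2:]+20*e[:2],.014)-atz(n,e[2:]-20*e[:2],.014))
a=cv2.imread("pics/side0.png")
z=[cv2.resize(a[y:y+80,x:x+80],(390,390),interpolation=cv2.INTER_CUBIC) for x,y in((170,170),(245,145))]
b=cv2.imread("pics/top0.png"); z2=[cv2.resize(b[y:y+40,x:x+80],(390,195),interpolation=cv2.INTER_CUBIC) for x,y in((190,115),(310,180))]
cv2.imwrite("pics/z.png",np.vstack([np.hstack(z),np.hstack(z2)]))
```

```text
stopper top [302.85714286 219.12442396] [5, 6, 17, 17, 217] [ 0.4737 -0.1521  0.036 ] [ 0.4726 -0.1508  0.048 ]
stopper side [285.14285714 202.74489796] [6, 7, 9, 14, 98] [ 0.4727 -0.1451  0.036 ] [ 0.4687 -0.1313  0.048 ]
flask [353.78360215 200.66129032] [9, 11, 31, 31, 744] [ 0.5256 -0.291   0.01  ] [ 0.523  -0.2866  0.03  ]
medal top [216.12727273 172.11515152] [5, 5, 13, 17, 165] [0.6006 0.0756 0.017 ]
medal side [222.58585859 241.32323232] [11, 7, 15, 10, 99] [0.6001 0.0768 0.017 ]
handle top [129.7294686  220.71980676] [5, 5, 10, 37, 207] [0.4706 0.3015 0.014 ]
[-0.1045 -0.0186  0.    ]
handle side [231.16326531 313.13877551] [3, 4, 37, 12, 245] [0.4708 0.3042 0.014 ]
[-0.1039 -0.0185  0.    ]
```

View pics/z.png

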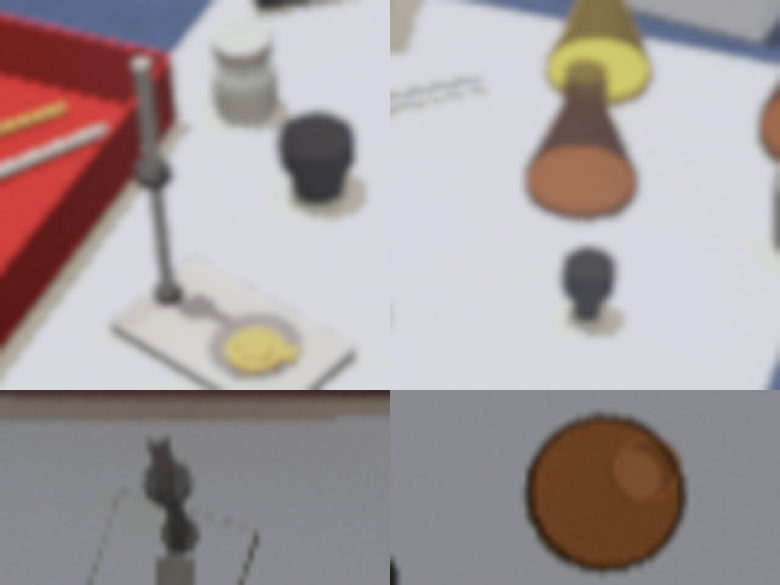

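Collar side (201.2,205.7) and top (224.5,133.9); flask mouth side (285.4,159.4) and top (361.3,196.8); post top side (199.1,183.3) and top (222.8,126.3); stopper head side (285.6,201).

Run:
```python
from h import *
for n,a,b in [("mouth",(285.4,159.4),(361.3,196.8)),("stophead",(285.6,201.2),(302.9,219.1)),("focus",(201.2,205.7),(224.5,133.9)),("posttop",(199.1,183.3),(222.8,126.3)),("medal",(222.6,241.3),(216.1,172.1))]: print(n,*tri(a,b))
print("mouth .105",atz("side",(285.4,159.4),.105),atz("top",(361.3,196.8),.105))
print("posttop",atz("side",(199.1,183.3),.202),atz("top",(222.8,126.3),.202))
print("postfoot",atz("side",(204.5,230.3),.014),atz("top",(226.6,144.2),.014))
print("flaskbase side",atz("side",(286,184),0))
def ring(c,r,z): t=np.linspace(0,2*np.pi,60); return np.c_[c[0]+r*np.cos(t),c[1]+r*np.sin(t),0*t+z]
bb=lambda n,P:[*proj(n,P).min(0).round(1),*proj(n,P).max(0).round(1)]
F=(.5255,-.2905);S=(.474,-.152)
for n in C:
    print(n,"flask base",bb(n,ring(F,.043,0.003)),"mouth",bb(n,ring(F,.017,.105)),"head",bb(n,np.r_[ring(S,.019,.048),ring(S,.019,.024)]),"foot",bb(n,ring(S,.009,0)))
    print(" posttop->bot",proj(n,[[.678,.0485,.202],[.678,.0485,.115],[.678,.0485,.012]]).round(1).tolist())
```

```text
mouth [ 0.5223 -0.2884  0.1065] 0.4
stophead [ 0.4736 -0.1521  0.037 ] 0.3
focus [0.6784 0.0479 0.1133] 0.4
posttop [0.6749 0.0469 0.1978] 5.1
medal [0.6008 0.0757 0.0159] 0.3
mouth .105 [ 0.5228 -0.2906  0.105 ] [ 0.5228 -0.2887  0.105 ]
posttop [0.6748 0.0517 0.202 ] [0.671  0.0458 0.202 ]
postfoot [0.6755 0.0503 0.014 ] [0.6778 0.0486 0.014 ]
flaskbase side [ 0.5153 -0.2888  0.    ]
side flask base [np.float64(271.8), np.float64(175.5), np.float64(295.3), np.float64(189.8)] mouth [np.float64(279.8), np.float64(156.5), np.float64(289.5), np.float64(162.0)] head [np.float64(279.6), np.float64(195.0), np.float64(291.3), np.float64(207.9)] foot [np.float64(282.3), np.float64(207.8), np.float64(287.6), np.float64(211.3)]
 posttop->bot [[198.6, 182.4], [201.3, 205.5], [204.1, 230.2]]
top flask base [np.float64(337.0), np.float64(185.2), np.float64(369.1), np.float64(217.0)] mouth [np.float64(355.1), np.float64(188.8), np.float64(368.9), np.float64(202.6)] head [np.float64(295.1), np.float64(211.2), np.float64(310.7), np.float64(226.7)] foot [np.float64(298.0), np.float64(216.8), np.float64(304.8), np.float64(223.6)]
 posttop->bot [[221.7, 123.3], [224.2, 133.8], [226.7, 144.3]]
```

move_arm([
  {"dp":[0.5,-0.33,0],"claw":-1},
  {"dp":[0.987,-0.653,0],"claw":-1},
  {"dp":[0.987,-0.653,0],"claw":-1},
  {"dp":[0.987,-0.653,0],"claw":-1},
  {"dp":[0.987,-0.653,0],"claw":-1},
  {"dp":[0.987,-0.653,0],"claw":-1},
  {"dp":[0.987,-0.653,0],"claw":-1},
  {"dp":[0.987,-0.653,0],"claw":-1},
  {"dp":[0.987,-0.653,0],"claw":-1},
  {"dp":[0.987,-0.653,0],"claw":-1},
  {"dp":[0.987,-0.653,0],"claw":-1},
  {"dp":[0.987,-0.653,0.5],"claw":-1},
  {"dp":[0.987,-0.653,1],"claw":-1},
  {"dp":[0.987,-0.653,1],"claw":-1},
  {"dp":[0.49,-0.32,1],"claw":-1},
  {"dp":[0,0,0],"claw":-1},
  {"dp":[0,0,0],"claw":-1},
])

```text
validation failed for argument at $.de...
```

move_arm([
  {"dp":[0.5,-0.33,0],"angular":[0,0,0],"claw":-1},
  {"dp":[0.987,-0.653,0],"angular":[0,0,0],"claw":-1},
  {"dp":[0.987,-0.653,0],"angular":[0,0,0],"claw":-1},
  {"dp":[0.987,-0.653,0],"angular":[0,0,0],"claw":-1},
  {"dp":[0.987,-0.653,0],"angular":[0,0,0],"claw":-1},
  {"dp":[0.987,-0.653,0],"angular":[0,0,0],"claw":-1},
  {"dp":[0.987,-0.653,0],"angular":[0,0,0],"claw":-1},
  {"dp":[0.987,-0.653,0],"angular":[0,0,0],"claw":-1},
  {"dp":[0.987,-0.653,0],"angular":[0,0,0],"claw":-1},
  {"dp":[0.987,-0.653,0],"angular":[0,0,0],"claw":-1},
  {"dp":[0.987,-0.653,0],"angular":[0,0,0],"claw":-1},
  {"dp":[0.987,-0.653,0.5],"angular":[0,0,0],"claw":-1},
  {"dp":[0.987,-0.653,1],"angular":[0,0,0],"claw":-1},
  {"dp":[0.987,-0.653,1],"angular":[0,0,0],"claw":-1},
  {"dp":[0.49,-0.32,1],"angular":[0,0,0],"claw":-1},
  {"dp":[0,0,0],"angular":[0,0,0],"claw":-1},
  {"dp":[0,0,0],"angular":[0,0,0],"claw":-1},
])

```text
clock: 3.72
eef_pos: [0.4741, -0.152, 0.3007]
eef_rot: [180.0, -0.0, 15.9]
contact_force: [-0.2, 0.1, 0.2]
gripper_width: 1.002
finger_force: 0.0
```

move_arm([
  {"dp":[0,0,0.6],"angular":[0,0,0],"claw":-1},
  {"dp":[0,0,0.9],"angular":[0,0,0],"claw":-1},
  {"dp":[0,0,0.9],"angular":[0,0,0],"claw":-1},
  {"dp":[0,0,0.7],"angular":[0,0,0],"claw":-1},
  {"dp":[0,0,0.42],"angular":[0,0,0],"claw":-1},
  {"dp":[0,0,0],"angular":[0,0,0],"claw":-0.3},
  {"dp":[0,0,0],"angular":[0,0,0],"claw":0.2},
  {"dp":[0,0,0],"angular":[0,0,0],"claw":1},
  {"dp":[0,0,0],"angular":[0,0,0],"claw":1},
  {"dp":[0,0,0],"angular":[0,0,0],"claw":1},
  {"dp":[0,0,0],"angular":[0,0,0],"claw":1},
  {"dp":[0,0,0],"angular":[0,0,0],"claw":1},
], newtons=30)

```text
clock: 5.22
eef_pos: [0.4746, -0.1521, 0.1951]
eef_rot: [179.9, -0.1, 15.9]
contact_force: [-1.3, -0.2, 7.6]
gripper_width: 0.43
finger_force: 29.4
```

move_arm([
  {"dp":[0,0,-0.3],"angular":[0,0,0],"claw":1},
  {"dp":[0,0,-0.8],"angular":[0,0,0],"claw":1},
  {"dp":[0,0,-1],"angular":[0,0,0],"claw":1},
  {"dp":[0,0,-1],"angular":[0,0,0],"claw":1},
  {"dp":[0,0,-1],"angular":[0,0,0],"claw":1},
  {"dp":[0,0,-0.6],"angular":[0,0,0],"claw":1},
  {"dp":[0,0.4,0],"angular":[0,0,0],"claw":1},
  {"dp":[0.05,0.7,0],"angular":[0,0,0],"claw":1},
  {"dp":[0.1,0.9,0],"angular":[0,0,0],"claw":1},
  {"dp":[0.1,0.9,0],"angular":[0,0,0],"claw":1},
  {"dp":[0.05,0.9,0],"angular":[0,0,0],"claw":1},
  {"dp":[0,0.7,0],"angular":[0,0,0],"claw":1},
  {"dp":[0,0.37,0],"angular":[0,0,0],"claw":1},
  {"dp":[0,0,0],"angular":[0,0,0],"claw":1},
  {"dp":[0,0,0],"angular":[0,0,0],"claw":1},
])

```text
clock: 7.1
eef_pos: [0.5227, -0.2897, 0.3348]
eef_rot: [-180.0, 0.0, 15.9]
contact_force: [-0.1, 0.4, -0.3]
gripper_width: 0.43
finger_force: 30.2
```

Run:
```python
from h import *
a=manip.get_image("side")[:,:,::-1];b=manip.get_image("top")[:,:,::-1]
cv2.imwrite("pics/side2.png",a);cv2.imwrite("pics/top2.png",b)
cv2.imwrite("pics/z2.png",np.hstack([cv2.resize(a[95:215,225:345],(400,400),interpolation=cv2.INTER_CUBIC),cv2.resize(b[140:260,300:420],(400,400),interpolation=cv2.INTER_CUBIC)]))
s=manip.sense();print(s["eef_pos"],s["gripper_width"],s["finger_force"],s["contact_force"])
P=np.array([s["eef_pos"][0],s["eef_pos"][1],0])
print("expected foot, shoulder, top px", proj("side",[P+[0,0,s["eef_pos"][2]-.195+h] for h in(0,.024,.048)]).round(1).tolist())
for t in("stopper","stopper_shoulder","flask_mouth"): print(t,[(np.round(d["point"],1),d["conf"]) for d in manip.spot_point("side",t)])
```

```text
[ 0.52279133 -0.2895674   0.33509962] 0.430124130753142 30.170214162790217 [ 0.54795886 -0.12434467 -0.39673882]
expected foot, shoulder, top px [[285.7, 151.1], [286.0, 145.1], [286.3, 139.0]]
stopper [(array([288.7, 149.4]), 0.54), (array([294. , 294.6]), 0.42)]
stopper_shoulder [(array([287.9, 144.3]), 0.38)]
flask_mouth [(array([289.1, 136.9]), 0.72), (array([339.6, 142.5]), 0.7), (array([283.7, 157.5]), 0.61)]
```

View pics/z2.png

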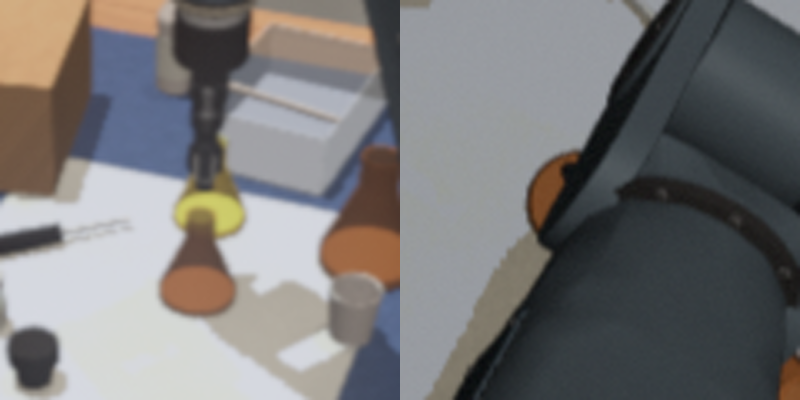

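The side view shows the stopper held upright with its foot at (286,151), right above the flask mouth (285,160).

move_arm([
  {"dp":[0,0,0.5],"angular":[0,0,0],"claw":1},
  {"dp":[0,0,0.5],"angular":[0,0,0],"claw":1},
  {"dp":[0,0,0.2],"angular":[0,0,0],"claw":1},
  {"dp":[0,0,0.2],"angular":[0,0,0],"claw":1},
  {"dp":[0,0,0.2],"angular":[0,0,0],"claw":1},
  {"dp":[0,0,0],"angular":[0,0,0],"claw":1},
])

```text
clock: 8.1
eef_pos: [0.5228, -0.2901, 0.2867]
eef_rot: [-180.0, 0.0, 15.9]
contact_force: [-0.0, -0.2, -0.2]
gripper_width: 0.437
finger_force: 30.2
```

move_arm([
  {"dp":[0,0,0.15],"angular":[0,0,0],"claw":1},
  {"dp":[0,0,0.1],"angular":[0,0,0],"claw":1},
  {"dp":[0,0,0.05],"angular":[0,0,0],"claw":1},
  {"dp":[0,0,0.03],"angular":[0,0,0],"claw":1},
  {"dp":[0,0,0],"angular":[0,0,0],"claw":1},
])

```text
clock: 8.72
eef_pos: [0.5229, -0.2901, 0.2773]
eef_rot: [180.0, -0.0, 15.9]
contact_force: [1.1, -0.5, -0.5]
gripper_width: 0.436
finger_force: 30.2
```

move_arm([
  {"dp":[0,0,0.04],"angular":[0,0,0],"claw":1},
  {"dp":[0,0,0.04],"angular":[0,0,0],"claw":1},
  {"dp":[0,0,0],"angular":[0,0,0],"claw":1},
])

```text
clock: 9.1
eef_pos: [0.523, -0.2901, 0.2759]
eef_rot: [180.0, -0.0, 15.9]
contact_force: [-1.6, 2.5, 10.9]
gripper_width: 0.434
finger_force: 31.0
```

move_arm([
  {"dp":[0,0,0],"angular":[0,0,0],"claw":-0.2},
  {"dp":[0,0,0],"angular":[0,0,0],"claw":-0.7},
  {"dp":[0,0,0],"angular":[0,0,0],"claw":-1},
  {"dp":[0,0,0],"angular":[0,0,0],"claw":-1},
  {"dp":[0,0,0],"angular":[0,0,0],"claw":-1},
  {"dp":[0,0,-0.2],"angular":[0,0,0],"claw":-1},
  {"dp":[0,0,-0.6],"angular":[0,0,0],"claw":-1},
  {"dp":[0,0,-1],"angular":[0,0,0],"claw":-1},
  {"dp":[0,0,-0.7],"angular":[0,0,0],"claw":-1},
  {"dp":[0,0,0],"angular":[0,0,0],"claw":-1},
])

```text
clock: 10.35
eef_pos: [0.5231, -0.2902, 0.3523]
eef_rot: [179.8, -0.2, 15.9]
contact_force: [-1.2, -0.4, -0.4]
gripper_width: 0.998
finger_force: 0.0
```

Run:
```python
from h import *
a=manip.get_image("side")[:,:,::-1]
cv2.imwrite("pics/z3.png",cv2.resize(a[125:205,245:325],(500,500),interpolation=cv2.INTER_CUBIC))
s=manip.sense();print(s["eef_pos"],s["gripper_width"],s["finger_force"])
print(proj("side",[[.523,-.29,z] for z in(0,.105,.129)]).round(1).tolist())
```

```text
[ 0.52281516 -0.29006527  0.35078507] 0.9998392923708266 0.0
[[284.1, 183.4], [285.3, 159.5], [285.6, 153.7]]
```

View pics/z3.png

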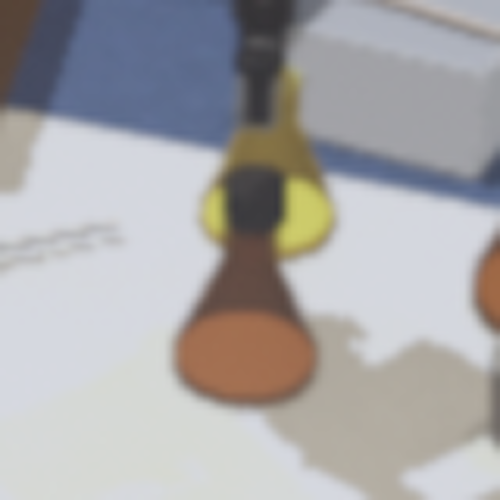

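The stopper sits on the rim, with its head top at (285.6,153.8) as predicted for fully home. On to the loupe.

move_arm([
  {"dp":[0,0,0],"angular":[0,0,0.5],"claw":-1},
  {"dp":[0,0,0],"angular":[0,0,0.5],"claw":-1},
  {"dp":[0,0,0],"angular":[0,0,0.45],"claw":-1},
  {"dp":[0.13,-0.4,0],"angular":[0,0,0],"claw":-1},
  {"dp":[0.13,-0.8,0],"angular":[0,0,0],"claw":-1},
  {"dp":[0.13,-1,0],"angular":[0,0,0],"claw":-1},
  {"dp":[0.13,-1,0],"angular":[0,0,0],"claw":-1},
  {"dp":[0.13,-1,0],"angular":[0,0,0],"claw":-1},
  {"dp":[0.13,-1,0],"angular":[0,0,0],"claw":-1},
  {"dp":[0.13,-1,0],"angular":[0,0,0],"claw":-1},
  {"dp":[0.13,-1,0],"angular":[0,0,0],"claw":-1},
  {"dp":[0.13,-1,0],"angular":[0,0,0],"claw":-1},
  {"dp":[0.13,-1,0],"angular":[0,0,0],"claw":-1},
  {"dp":[0.13,-1,0],"angular":[0,0,0],"claw":-1},
  {"dp":[0.13,-1,0],"angular":[0,0,0],"claw":-1},
  {"dp":[0.13,-1,0],"angular":[0,0,0],"claw":-1},
  {"dp":[0.13,-1,0],"angular":[0,0,0],"claw":-1},
  {"dp":[0.13,-1,0],"angular":[0,0,0],"claw":-1},
  {"dp":[0.13,-1,0],"angular":[0,0,0],"claw":-1},
  {"dp":[0.13,-1,0],"angular":[0,0,0],"claw":-1},
])

```text
clock: 12.9
eef_pos: [0.5019, 0.2021, 0.3499]
eef_rot: [-180.0, 0.0, 10.1]
contact_force: [-0.1, -0.1, 0.3]
gripper_width: 1.0
finger_force: 0.0
```

move_arm([
  {"dp":[0.13,-1,0],"angular":[0,0,0],"claw":-1},
  {"dp":[0.13,-1,0],"angular":[0,0,0],"claw":-1},
  {"dp":[0.1,-0.8,0],"angular":[0,0,0],"claw":-1},
  {"dp":[0,-0.5,0],"angular":[0,0,0],"claw":-1},
  {"dp":[0,-0.22,0],"angular":[0,0,0],"claw":-1},
  {"dp":[0,0,1],"angular":[0,0,0],"claw":-1},
  {"dp":[0,0,1],"angular":[0,0,0],"claw":-1},
  {"dp":[0,0,0],"angular":[0,0,0],"claw":-1},
  {"dp":[0,0,0],"angular":[0,0,0],"claw":-1},
])

```text
clock: 14.02
eef_pos: [0.4957, 0.3059, 0.291]
eef_rot: [-180.0, -0.1, 10.0]
contact_force: [0.0, -0.0, -0.2]
gripper_width: 0.997
finger_force: 0.0
```

move_arm([
  {"dp":[0,0,0.6],"angular":[0,0,0],"claw":-1},
  {"dp":[0,0,1],"angular":[0,0,0],"claw":-1},
  {"dp":[0,0,1],"angular":[0,0,0],"claw":-1},
  {"dp":[0,0,0.7],"angular":[0,0,0],"claw":-1},
  {"dp":[0,0,0.47],"angular":[0,0,0],"claw":-1},
  {"dp":[0,0,0],"angular":[0,0,0],"claw":-0.3},
  {"dp":[0,0,0],"angular":[0,0,0],"claw":0.2},
  {"dp":[0,0,0],"angular":[0,0,0],"claw":0.5},
  {"dp":[0,0,0],"angular":[0,0,0],"claw":1},
  {"dp":[0,0,0],"angular":[0,0,0],"claw":1},
  {"dp":[0,0,0],"angular":[0,0,0],"claw":1},
  {"dp":[0,0,0],"angular":[0,0,0],"claw":1},
], newtons=45)

```text
clock: 15.52
eef_pos: [0.4957, 0.306, 0.1775]
eef_rot: [-180.0, -0.1, 10.1]
contact_force: [-0.6, -0.7, 6.0]
gripper_width: 0.175
finger_force: 44.8
```

move_arm([
  {"dp":[0,0,-0.3],"angular":[0,0,0],"claw":1},
  {"dp":[0,0,-0.8],"angular":[0,0,0],"claw":1},
  {"dp":[0,0,-1],"angular":[0,0,0],"claw":1},
  {"dp":[0,0,-1],"angular":[0,0,0],"claw":1},
  {"dp":[0,0,-1],"angular":[0,0,0],"claw":1},
  {"dp":[0,0,-0.5],"angular":[0,0,0],"claw":1},
  {"dp":[0,0.4,0],"angular":[0,0,0],"claw":1},
  {"dp":[0,0.8,0],"angular":[0,0,0],"claw":1},
  {"dp":[0,1,0],"angular":[0,0,0],"claw":1},
  {"dp":[0,1,0],"angular":[0,0,0],"claw":1},
  {"dp":[0,1,0],"angular":[0,0,0],"claw":1},
  {"dp":[0,1,0],"angular":[0,0,0],"claw":1},
  {"dp":[0,1,0],"angular":[0,0,0],"claw":1},
  {"dp":[0,1,0],"angular":[0,0,0],"claw":1},
  {"dp":[0,0.6,0],"angular":[0,0,0],"claw":1},
  {"dp":[0,0.4,0],"angular":[0,0,0],"claw":1},
  {"dp":[0,0,0.6],"angular":[0,0,0],"claw":1},
  {"dp":[0,0,0.4],"angular":[0,0,0],"claw":1},
  {"dp":[0,0,0],"angular":[0,0,0],"claw":1},
  {"dp":[0,0,0],"angular":[0,0,0],"claw":1},
])

```text
clock: 18.02
eef_pos: [0.5385, 0.0639, 0.285]
eef_rot: [180.0, -0.0, 10.1]
contact_force: [-0.6, 0.5, -0.5]
gripper_width: 0.176
finger_force: 44.0
```

Run:
```python
from h import *
a=manip.get_image("side")[:,:,::-1];b=manip.get_image("top")[:,:,::-1]
cv2.imwrite("pics/z4.png",np.hstack([cv2.resize(a[180:260,180:260],(400,400),interpolation=cv2.INTER_CUBIC),cv2.resize(b[115:195,180:260],(400,400),interpolation=cv2.INTER_CUBIC)]))
s=manip.sense();print(s["eef_pos"],s["gripper_width"],s["finger_force"],s["contact_force"])
z=s["eef_pos"][2]-.1775+.006; L=[s["eef_pos"][0]+.0638,s["eef_pos"][1]+.0118,z];print(L)
t=np.linspace(0,6.28,60)
for n in C:
    r=proj(n,np.c_[L[0]+.034*np.cos(t),L[1]+.034*np.sin(t),0*t+z]); print(n,proj(n,L).round(1),r.min(0).round(1),r.max(0).round(1))
    for q in("lens_centre","focus_mark","medal_face"): print(q,[(np.round(d["point"],1),round(d["conf"],2)) for d in manip.spot_point(n,q)])
```

```text
[0.5385122  0.06383191 0.28522064] 0.17099754293533573 43.98124873638153 [-0.35180409 -0.31092128 -1.71949267]
[np.float64(0.602312196649336), np.float64(0.07563191015200683), np.float64(0.11372064245257285)]
side [[220.3 217.4]] [208.6 209.8] [231.9 225.4]
lens_centre [(array([216.9, 216.3]), 0.78)]
focus_mark [(array([199.5, 209.8]), 0.38)]
medal_face [(array([222.5, 239.9]), 0.58), (array([221.5, 242.5]), 0.49)]
top [[212.8 163.9]] [199.  150.4] [226.7 177.5]
lens_centre []
focus_mark [(array([223.8, 135.2]), 0.38)]
medal_face [(array([222.7, 136.4]), 0.75)]
```

View pics/z4.png

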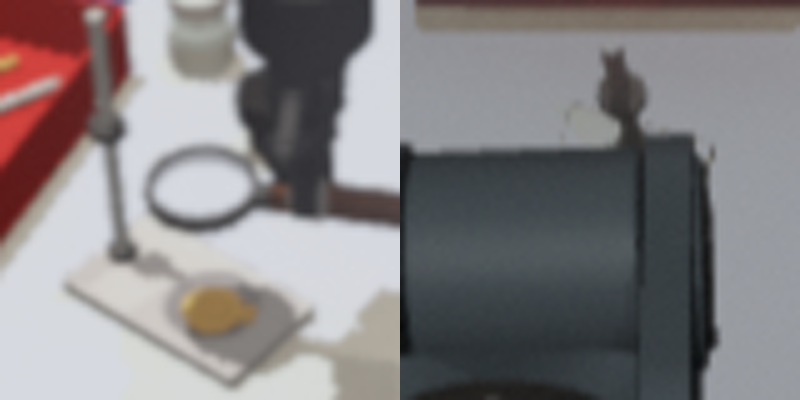

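The side view shows the lens rim centred at about (220.8,217.3), against a predicted (220.3,217.4). The collar (201.4,205.4) and the medal have not moved. Handing in.

```bash
python3 -c "
from plant import manip
print(manip.job_done())"
```

```text
the job is handed in; nothing more can be done
None
```

The job is handed in: the images show the stopper fully home in the small amber flask and let go, and the loupe held level over the medal at the collar's height. The judge's verdict was not returned.

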